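# Step up the test-current range and hold the measuring key

## Task

On the grey test-current unit, push the pointer of the black range selector round clockwise with a fingertip, click by click, from wherever it stands until it rests in the click at the large yellow dot, never going on to the red dots beyond, where the current would burn the specimen. Then, and only then, press the round blue test key fully down and finish while still holding it down, so that the reading can be taken. Only push and press: do not squeeze the selector, do not shove or lift the unit, and leave the things around it where they are.

Things in the scene. Friction and masses are not known exactly. Their poses are not given: they have to be found in the camera images.
- current_unit: test-current unit: grey box, black end cheeks, level top panel; 124 (x) x 222 (y) x 64 mm, 2.5 kg, loose on rubber feet. Origin: centre of underside; -x faces the robot at yaw 0. Panel 60 mm up (cheek rims 64). On it, x, y in mm: selector -4, 50; test key -24, -58; lamp, 6 high, 10, -58; four binding posts, 18 high, 15 wide, x 40, y -29 to -86
- selector_axis (a point): on the selector's axis at panel height. The knob: a skirt 42 mm across, 7 mm high; on it a hub 25 mm across, 26 mm high, with a straight bar 11 mm wide that reaches 37 mm from the axis at the pointer end (white line on top) and 17 mm at the other, from 7 to 28 mm above the panel. About 2 N sideways on the bar, 27 mm from the axis, turns it over a click
- selector_tip (a point): top of the outer end of the selector's pointer, 37 mm from the axis, 28 mm above the panel. Dots on the dark scale disc (94 mm across), 43 mm from the axis, mark the eight clicks: clockwise from above five small white ones, one large yellow (the sixth, the one wanted), two small red
- selector (a joint): selector angle, rad, growing clockwise from above, end stops at 0 and 3.665. Eight clicks 0.524 apart from 0; the yellow dot is at 2.618. A spring roller pulls it into the nearest click; half way between two it snaps on into the next. At 0 the pointer points 105 deg left (to +y) of the unit's +x, at the yellow dot 45 deg right of it. Starts in one of the first three clicks
- test_key_top (a point): centre of the top of the round blue test key, 28 mm across, 17 mm above the panel when up; it moves down with the key
- test_key (a joint): travel of the test key, m: 0 up, 0.006 fully down; springs back when let go; about 2 N to start and 5 N fully down
- screwdriver: red-handled screwdriver lying along the unit's right end (-y), 150 x 16 mm; origin at the centre of its underside; a bystander
- marker: white marker pen with blue cap lying beyond the unit's left end (+y), 133 x 18 mm; origin at the centre of its underside; a bystander
- pin: steel test pin standing upright beyond the unit's left end (+y), 70 mm high, 16 mm across; origin at the centre of its underside; a bystander

How it is judged:
By the outcome, as a careful person would: the job done as asked, in the order asked, and still so for the second after the job is handed in, while the arm keeps its last pose, push and grip.
It also fails if it takes over 54 s, if anything falls off the work surface, if the arm or the gripper's body presses on something with over 40 N, if the wrist force passes 120 N, or if a joint passes its speed limit or range.

## Robot

A 6-joint arm with a two-finger parallel gripper is mounted at the origin on a cart in front of the work surface, level with it; the furniture and walls round the work are solid. World frame = base frame: x ahead of the robot, y to its left, z up, the work surface at z = 0. Lengths are in mm, angles in rad, forces in N, time in s.
With the tool pointing down it reaches from about 350 to 775 mm from the base axis. Payload 7.3 kg.
Tool frame: the origin (TCP) lies on the front face of the gripper's body, between the roots of the fingers; the fingertips stand 66 mm ahead of it and the grasp point (between the pads) lies 47 mm ahead of it (bot.tip_extent is the distance from the TCP to the fingertips, in mm); z points along the fingers, y is the line along which they close (so a half turn about z gives the same grasp; the last joint's range is limited). The gripper opens to 92 mm and grips with 3 to 60 N. Pads are 19 mm wide; open, the fingers measure 130 mm over their backs; the gripper's body (75 mm by 190 mm) begins 47 mm behind the grasp point.
Start: joints at [-0.146, 0.342, 1.524, -0, 1.275, -0.146], TCP at [525.013, 0.02, 292.241] pointing down, gripper open.
Joint ranges: [-2.53, 2.53], [-0.77, 2.02], [0.04, 2.7], [-1, 4.14], [0.28, 2.66], [-3.11, 3.11]. Speed limits (rad/s): [2.57, 2.57, 3.14, 3.14, 3.14, 3.14].

## Interface

Orientations are given as [roll, pitch, yaw] about the fixed x, y, z axes, in that order (R = Rz(yaw) Ry(pitch) Rx(roll)).
In Python, from plant import readout, viewer, order, bot gives the robot as it stands.
- The arm moves only by the shell command python3 -m creep 'ROWS'. ROWS is text: rows parted by semicolons, each of 7 numbers parted by spaces: the shift along the world's x, y, z in m, then the turn, a rotation vector about the world's x, y, z in rad, then the opening in per cent of the stroke, from 0 (shut) to 100 (fully open). A call has 1 to 8 rows; each row shifts and turns the commanded pose from where the row before left it; what a row does not reach is not made up. A row lasts 1/12 s, in which the tool goes at most 41.7 mm and 7.16 degrees, less where a joint would pass 70% of its speed; a pose out of reach is approached as far as the arm can. A call is refused whole if a number of a shift passes 0.0417 or a number of a turn 0.125, either way. A call with a gripper value outside its range is refused whole. The fingers move at their own pace and stop on an object; the grip force is fixed at half the most. Time passes only in rows, so rows that do not move let the fingers close. It gives the time, the measured TCP pose, the force, the opening and the grip force at its end, in the units of the state.
- readout.get_obs(): the state, without advancing time (a new reading comes with each control period).
- viewer.capture(name): name is "scene" or "side" or "wrist"; returns the picture (480x640x3 uint8, red, green, blue); there is no depth.
- viewer.camera_info(name): a dict with "fx", "fy", "cx", "cy" (pixels), "origin" and "rotation" of the camera in the world. Camera axes: x right, y up, looking along -z (the intrinsics and any distortion apply to the point x, -y, -z); pixel columns grow to the right and rows downward; lengths in mm; the calibration is good to about 2 mm. A picture is of the moment at which its call begins: read the wrist's pose just before it. camera_info takes no time and is no camera call; for the wrist camera it gives the pose at the moment of the call.
- order.close_job(): hands the job in; it is judged then, once.
The state is a dict: "time": time; "joint_positions": joint angles; "dq": joint speeds; "tau": joint torques, N m; "tool_pos": TCP position; "tcp_rot": TCP orientation; "contact_force": force on the tool from outside, world axes, zero at the start; "moment": the same for the moment, N m; "grip_width": finger opening in mm; "finger_force": force on a finger pad.
Only numpy, scipy, OpenCV 4.12 (cv2) and the standard library are available. Lean on these libraries where they do the work, as an engineer would, in place of code of your own. Each camera call takes 0.05 s, during which the arm holds its last target. There are 200 camera calls.

## Working session

There is one attempt and no reset: what is moved stays moved. The work goes in short steps, Python scripts to look and compute and a shell command to move; the robot and the scene stay as the last step left them, time stands still between calls to the robot, and variables do not carry over. Pictures are saved under pics/ and viewed, at most 10 in all, crops included, and the job is handed in when it is done.

```bash
mkdir -p pics; ls
python3 - <<'E'
from plant import readout, viewer
import cv2, numpy as np
np.set_printoptions(precision=3,suppress=True)
o=readout.get_obs(); print(o['time'],o['tool_pos'],o['tcp_rot'],o['contact_force'],o['grip_width'])
for n in ("scene","side","wrist"):
    i=viewer.camera_info(n); print(n,i)
    cv2.imwrite(f'pics/{n}0.png',viewer.capture(n)[...,::-1])
E
```

```text
pics
0.0 [524.671   0.058 291.545] [-3.14  -0.     1.571] [-0.227 -0.476 -0.237] 91.84438238895166
scene {'fx': 451.01401877676784, 'fy': 451.01401877676784, 'cx': 317.8619318184437, 'cy': 245.89854368136892, 'origin': array([-159.823, -420.616,  510.789]), 'rotation': array([ 1.023,  0.008, -1.08 ])}
side {'fx': 521.7426463641051, 'fy': 521.7426463641051, 'cx': 329.61645312619413, 'cy': 239.03710976267004, 'origin': array([934.099, 458.327, 568.126]), 'rotation': array([ 0.981, -0.007,  2.469])}
wrist {'fx': 415.8399497360464, 'fy': 415.8399497360464, 'cx': 318.60128222832793, 'cy': 242.99922516729185, 'origin': array([524.941,  76.688, 384.169]), 'rotation': array([-0.289,  0.002,  0.002])}
```

View pics/wrist0.png

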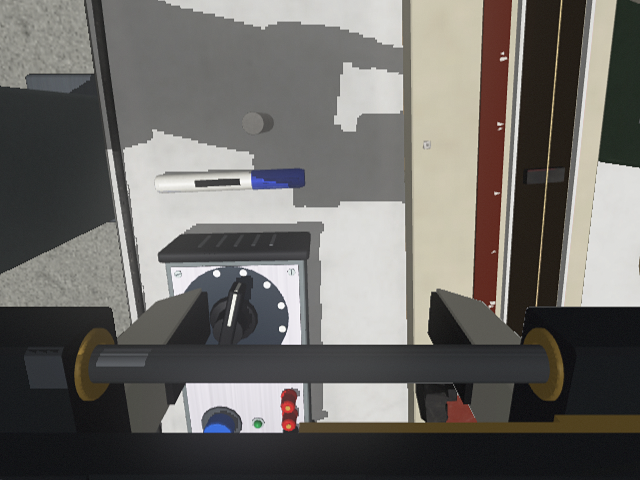

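View pics/side0.png

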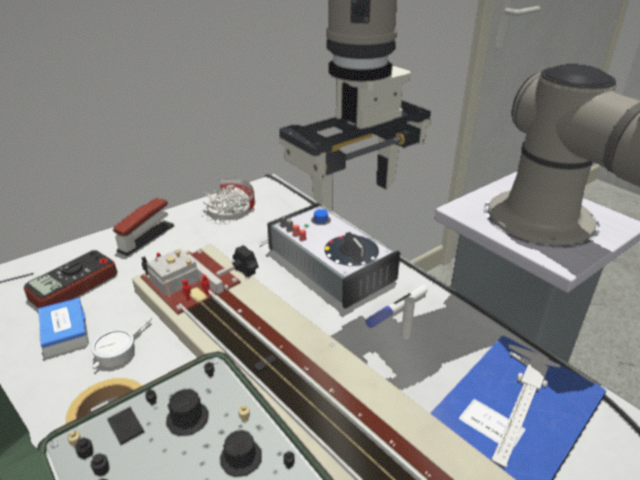

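View pics/scene0.png

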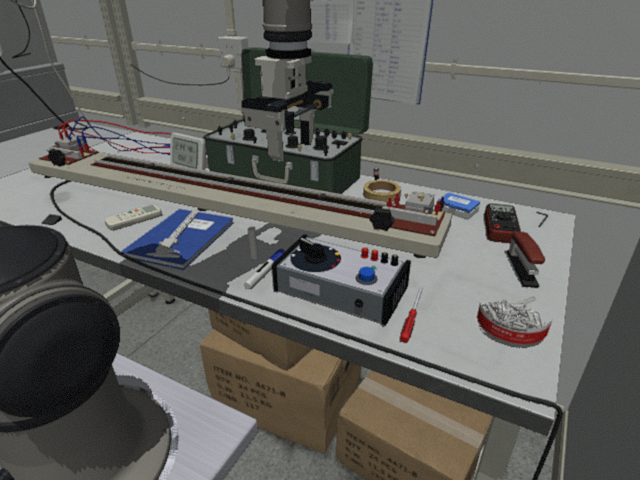

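The wrist view shows the pin (253,123), marker, selector with its tip near (243,280) in about the second click, five white dots from (216,273) to (282,329), and the blue key near (220,425). The scene view shows the key at (367,272), the dial at (317,256) and the screwdriver at right. The side view shows the key at (320,215) and yellow dot at about (328,247).

```bash
cat > h.py <<'E'
import cv2, numpy as np
from scipy.spatial.transform import Rotation as R
from scipy.optimize import least_squares
from plant import readout, viewer
np.set_printoptions(precision=2,suppress=True)
def ray(i,px):
    px=np.atleast_2d(px).astype(float)
    d=np.c_[(px[:,0]-i['cx'])/i['fx'],-(px[:,1]-i['cy'])/i['fy'],-np.ones(len(px))]
    return d@R.from_euler('xyz',i['rotation']).as_matrix().T
def plane(i,px,z):
    d=ray(i,px); o=np.array(i['origin']); return o+d*((z-o[2])/d[:,2])[:,None]
def blobs(m,lo=4,hi=5000):
    n,l,s,c=cv2.connectedComponentsWithStats(m.astype(np.uint8))
    return [(c[k],s[k]) for k in range(1,n) if lo<=s[k,4]<=hi]
def hsv(im): return cv2.cvtColor(im,cv2.COLOR_RGB2HSV)
E
python3 - <<'E'
from h import *
ims={n:cv2.imread(f'pics/{n}0.png')[...,::-1].copy() for n in('scene','side','wrist')}
for n,im in ims.items():
    i=viewer.camera_info(n); h=hsv(im)
    b=cv2.inRange(h,(100,130,60),(125,255,255)); y=cv2.inRange(h,(22,130,120),(35,255,255))
    for c,s in blobs(b,30): print(n,'blue',c,s[2:],plane(i,c,77)[0])
    for c,s in blobs(y,3): print(n,'yel',c,s[2:],plane(i,c,60)[0])
i=viewer.camera_info('wrist'); im=ims['wrist']; g=im.min(2)
m=np.zeros_like(g); m[264:345,182:289]=1
D=[]
for c,s in blobs((g>185)&(m>0),4,200):
    p=plane(i,c,60)[0]; print('w',c,s,p[:2]); 
w=[(216,273),(243,272),(267,285),(281,306),(282,329)]
P=plane(i,w,60)[:,:2]
f=least_squares(lambda q:np.hypot(*(P-q).T)-43,P.mean(0)+[-30,-30]); c=f.x
print('axis',c,'res',f.fun,'ang',np.degrees(np.arctan2(*(P-c).T[::-1])))
print('tip88',plane(i,[(244,279)],88))
cv2.imwrite('pics/w0c.png',cv2.resize(im[225:440,150:330,::-1],None,fx=2.7,fy=2.7,interpolation=cv2.INTER_NEAREST))
E
```

```text
scene blue [460.22 202.97] [ 36  19 277] [ 764.76 -273.06   77.  ]
scene blue [157.26 233.69] [ 69  48 933] [361.8  216.14  77.  ]
scene blue [197.87 236.36] [  61   51 1126] [390.1  138.74  77.  ]
scene blue [277.05 254.79] [14 12 77] [404.42 -32.04  77.  ]
scene blue [366.33 273.89] [ 16  15 196] [ 422.91 -196.92   77.  ]
scene yel [336.5 253.2] [ 4  3 10] [ 482.3  -112.56   60.  ]
side blue [320.46 215.4 ] [ 13  12 135] [ 439.37 -183.08   77.  ]
side blue [ 61.67 322.7 ] [  45   47 1151] [ 888.31 -176.61   77.  ]
side blue [484.68 392.48] [  88  120 4128] [532.61 253.76  77.  ]
side yel [326.87 247.47] [ 5  4 15] [ 478.19 -115.07   60.  ]
wrist blue [266.27 183.39] [ 37  13 271] [485.91  31.08  77.  ]
wrist blue [216.77 427.83] [ 28  11 239] [ 434.42 -186.48   77.  ]
w [216.13 273.13] [213 270   7   7  39] [439.46 -46.23]
w [242.86 272.61] [240 270   7   6  36] [461.73 -45.72]
w [266.53 284.41] [264 282   7   6  34] [481.05 -56.23]
w [231.59 309.31] [228 294   9  32  97] [450.41 -79.18]
w [280.76 305.24] [278 302   7   7  37] [492.52 -75.29]
w [286.12 337.53] [282 323   7  22  73] [ 496.45 -106.06]
w [281.86 328.61] [279 326   7   6  36] [492.94 -97.41]
axis [451.3  -87.22] res [-0.19  0.35 -0.16 -0.09  0.06] ang [106.2   75.89  45.31  15.18 -14.2 ]
tip88 [[467.8  -40.35  88.  ]]
```

View pics/w0c.png

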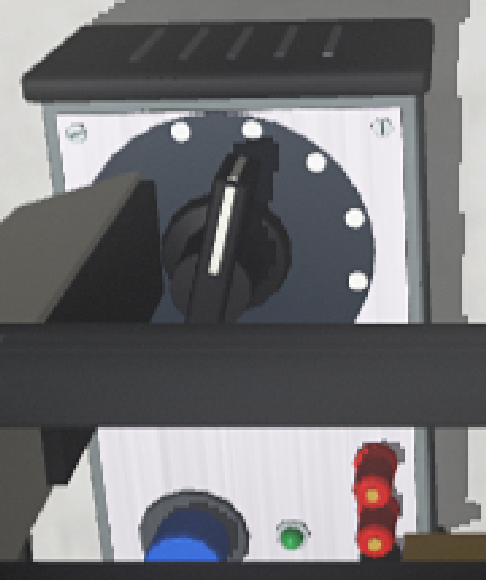

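```bash
python3 -m creep '-0.0123 -0.0076 -0.0115 0 0 0 0;-0.0123 -0.0076 -0.0115 0 0 0 0;-0.0123 -0.0076 -0.0115 0 0 0 0;-0.0123 -0.0076 -0.0115 0 0 0 0;-0.0123 -0.0076 -0.0115 0 0 0 0;-0.0123 -0.0076 -0.0115 0 0 0 0;-0.0123 -0.0076 -0.0115 0 0 0 0;-0.0123 -0.0076 -0.0115 0 0 0 0'; python3 -m creep '0 0 0 0 0 0 0;0 0 0 0 0 0 0;0 0 0 0 0 0 0;0 0 0 0 0 0 0'
python3 - <<'E'
from h import *
for n in('wrist','side'):
    im=viewer.capture(n); print(viewer.camera_info(n)['origin'])
    cv2.imwrite(f'pics/{n}1.png',im[...,::-1])
a=cv2.imread('pics/wrist1.png'); b=cv2.imread('pics/side1.png')[100:340,240:460]
cv2.imwrite('pics/c1.png',np.hstack([cv2.resize(a,(440,330)),cv2.resize(b,(303,330))]))
E
```

```text
time: 0.82
tool_pos: [425.8, -61.0, 199.6]
tcp_rot: [-3.141, -0.0, 1.571]
contact_force: [0.0, 0.4, 0.4]
grip_width: 43.1
finger_force: 0.0
time: 1.15
tool_pos: [427.7, -60.7, 200.9]
tcp_rot: [3.14, 0.0, 1.571]
contact_force: [0.0, -0.8, 0.6]
grip_width: 16.7
finger_force: 0.0
[427.43  16.07 293.35]
[934.1  458.33 568.13]
```

View pics/c1.png

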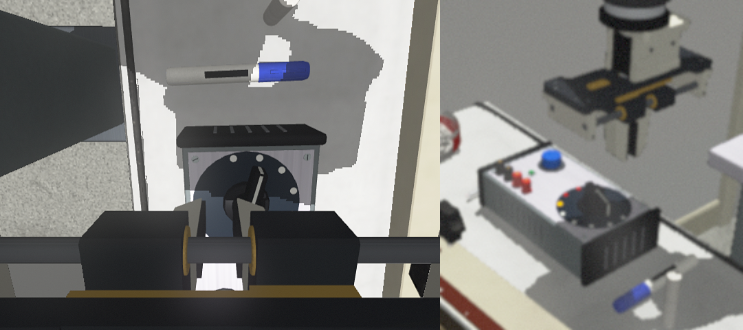

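The wrist image shows the fingers still closing above the dial, dots at full-frame about (340,229), (378,228), (411,248), (426,277), and the bar pointing at the second dot. The side crop shows nothing disturbed.

```bash
python3 - <<'E'
from h import *
i=viewer.camera_info('wrist'); im=cv2.imread('pics/wrist1.png')[...,::-1].copy(); g=im.min(2)
m=np.zeros_like(g); m[220:300,300:440]=1
P=[]
for c,s in blobs((g>135)&(m>0),8,400):
    p=plane(i,c,60)[0,:2]; print(c,s,p,np.hypot(*(p-[451.3,-87.2])))
    if abs(np.hypot(*(p-[451.3,-87.2]))-43)<4 and s[4]<150: P.append(p)
P=np.array(P)
f=least_squares(lambda q:np.hypot(*(P-q).T)-43,[451,-87]); print(f.x,f.fun,np.degrees(np.arctan2(*(P-f.x).T[::-1])))
E
python3 -m creep '0 0 0 0 0 0 0;0 0 0 0 0 0 0;0 0 0 0 0 0 0;0 0 0 0 0 0 0'
```

```text
[377.12 229.27] [373 225   9   9  64] [461.62 -45.15] 43.300734787256125
[338.97 230.06] [335 226   9   9  66] [439.5  -45.67] 43.17818800731715
[409.48 246.94] [405 243  10   9  67] [481.07 -55.83] 43.245527130785085
[373.61 277.54] [367 258  15  38 135] [460.78 -75.1 ] 15.373546076242453
[426.42 277.11] [422 273  10   9  64] [492.47 -74.76] 43.00830172657076
[437. 297.] [435 295   5   5  25] [499.91 -87.71] 48.609946672721954
[451.31 -86.94] [ 0.05 -0.07  0.05 -0.07] [ 76.14 105.96  46.26  16.48]
time: 1.58
tool_pos: [426.7, -60.7, 200.3]
tcp_rot: [3.141, 0.0, 1.571]
contact_force: [0.1, -1.2, -0.4]
grip_width: 0.5
finger_force: 0.0
```

```bash
python3 -m creep '0 0 -0.01 0 0 0 0;0 0 -0.01 0 0 0 0;0 0 -0.01 0 0 0 0;0 0 -0.01 0 0 0 0;0 0 -0.01 0 0 0 0;0 0 -0.007 0 0 0 0;0 0 -0.005 0 0 0 0;0 0 0 0 0 0 0'
python3 - <<'E'
from h import *
im=viewer.capture('side'); cv2.imwrite('pics/s2.png',cv2.resize(im[150:310,250:430,::-1],None,fx=3,fy=3))
# arc rows
A=np.array([451.3,-87.]);r=36.5
C=lambda f:A+r*np.array([np.cos(np.radians(f+42.2)),np.sin(np.radians(f+42.2))])
fs=np.arange(90,-40,-3.); 
for a,b in zip(fs[:-1],fs[1:]): print(a,b,C(b)-C(a))
E
```

```text
time: 2.25
tool_pos: [426.2, -60.7, 137.5]
tcp_rot: [-3.14, -0.0, 1.571]
contact_force: [0.3, -0.2, -0.2]
grip_width: 0.1
finger_force: 0.0
90.0 87.0 [1.45 1.25]
87.0 84.0 [1.51 1.17]
84.0 81.0 [1.57 1.09]
81.0 78.0 [1.63 1.  ]
78.0 75.0 [1.68 0.92]
75.0 72.0 [1.72 0.83]
72.0 69.0 [1.76 0.74]
69.0 66.0 [1.8  0.64]
66.0 63.0 [1.83 0.55]
63.0 60.0 [1.86 0.45]
60.0 57.0 [1.88 0.35]
57.0 54.0 [1.89 0.26]
54.0 51.0 [1.9  0.16]
51.0 48.0 [1.91 0.06]
48.0 45.0 [ 1.91 -0.04]
45.0 42.0 [ 1.91 -0.14]
42.0 39.0 [ 1.9  -0.24]
39.0 36.0 [ 1.88 -0.34]
36.0 33.0 [ 1.86 -0.44]
33.0 30.0 [ 1.83 -0.54]
30.0 27.0 [ 1.8  -0.63]
27.0 24.0 [ 1.77 -0.73]
24.0 21.0 [ 1.73 -0.82]
21.0 18.0 [ 1.68 -0.91]
18.0 15.0 [ 1.63 -0.99]
15.0 12.0 [ 1.58 -1.08]
12.0 9.0 [ 1.52 -1.16]
9.0 6.0 [ 1.46 -1.24]
6.0 3.0 [ 1.39 -1.31]
3.0 0.0 [ 1.32 -1.38]
0.0 -3.0 [ 1.25 -1.45]
-3.0 -6.0 [ 1.17 -1.51]
-6.0 -9.0 [ 1.09 -1.57]
-9.0 -12.0 [ 1.   -1.63]
-12.0 -15.0 [ 0.92 -1.68]
-15.0 -18.0 [ 0.83 -1.72]
-18.0 -21.0 [ 0.74 -1.76]
-21.0 -24.0 [ 0.64 -1.8 ]
-24.0 -27.0 [ 0.55 -1.83]
-27.0 -30.0 [ 0.45 -1.86]
-30.0 -33.0 [ 0.35 -1.88]
-33.0 -36.0 [ 0.26 -1.89]
-36.0 -39.0 [ 0.16 -1.9 ]
```

View pics/s2.png

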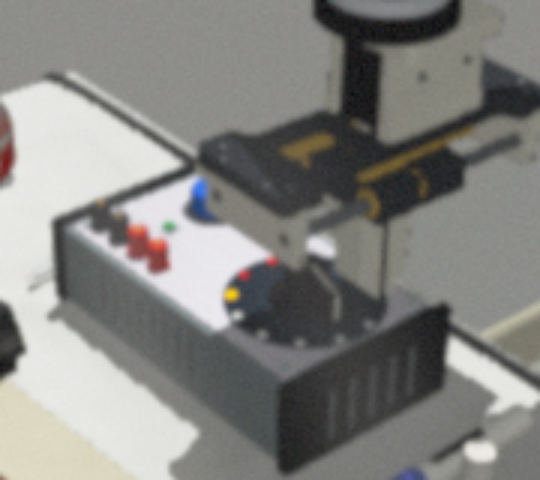

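The side crop shows the closed finger standing beside the bar, just above the panel, clear of everything else; yellow dot at crop (232,295).

```bash
python3 -m creep '0.00145 0.00125 0 0 0 -0.0524 0;0.0015 0.00117 0 0 0 -0.0524 0;0.00157 0.0011 0 0 0 -0.0524 0;0.00163 0.001 0 0 0 -0.0524 0;0.00168 0.0009 0 0 0 -0.0524 0;0.0017 0.0008 0 0 0 -0.0524 0;0.00176 0.00074 0 0 0 -0.0524 0;0.0018 0.00064 0 0 0 -0.0524 0'
python3 - <<'E'
from h import *
im=viewer.capture('side'); cv2.imwrite('pics/s3.png',im[...,::-1])
E
python3 -m creep '0.00183 0.00055 0 0 0 -0.0524 0;0.00186 0.00045 0 0 0 -0.0524 0;0.0019 0.00035 0 0 0 -0.0524 0;0.0019 0.00026 0 0 0 -0.0524 0'
python3 - <<'E'
from h import *
im=viewer.capture('side'); cv2.imwrite('pics/s4.png',im[...,::-1]); o=cv2.imread('pics/s3.png')
c=lambda a:cv2.resize(a[220:300,310:410],None,fx=3.9,fy=3.9)
cv2.imwrite('pics/c2.png',np.hstack([c(o),c(im[...,::-1])]))
E
```

```text
time: 2.97
tool_pos: [439.5, -53.0, 138.7]
tcp_rot: [-3.141, 0.0, 1.149]
contact_force: [-0.9, 0.3, 0.0]
grip_width: 0.5
finger_force: 0.5
time: 3.35
tool_pos: [447.6, -51.7, 138.8]
tcp_rot: [3.14, -0.0, 0.941]
contact_force: [-0.6, -0.9, -0.7]
grip_width: 0.5
finger_force: 0.0
```

View pics/c2.png

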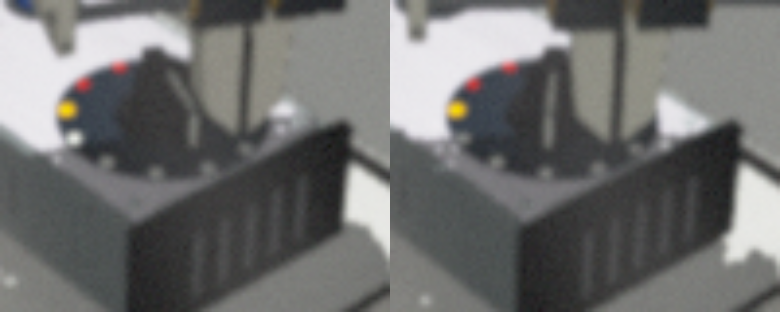

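The pointer stayed with the finger and has snapped to the third dot (about 46° left of +x), as predicted. Continue on the arc.

```bash
python3 -m creep '0.0019 0.00016 0 0 0 -0.0524 0;0.0019 0.00006 0 0 0 -0.0524 0;0.0019 -0.00004 0 0 0 -0.0524 0;0.0019 -0.00014 0 0 0 -0.0524 0;0.0019 -0.00024 0 0 0 -0.0524 0;0.0019 -0.00034 0 0 0 -0.0524 0;0.00186 -0.00044 0 0 0 -0.0524 0;0.00183 -0.00054 0 0 0 -0.0524 0'
python3 -m creep '0.0018 -0.00063 0 0 0 -0.0524 0;0.00177 -0.00073 0 0 0 -0.0524 0;0.00173 -0.00082 0 0 0 -0.0524 0;0.0017 -0.0009 0 0 0 -0.0524 0;0 0 0 0 0 0 0'
python3 - <<'E'
from h import *
im=viewer.capture('side'); cv2.imwrite('pics/s5.png',im[...,::-1]); im2=viewer.capture('scene');cv2.imwrite('pics/sc5.png',im2[...,::-1])
A=np.array([451.3,-87.]);r=36.5
o=readout.get_obs(); p=o['tool_pos'][:2]-A; print(o['tcp_rot'],'face',np.degrees(o['tcp_rot'][2]),'r',np.hypot(*p),'ang-42.2',np.degrees(np.arctan2(p[1],p[0]))-42.2)
c=lambda a:cv2.resize(a,(390,312))
cv2.imwrite('pics/c3.png',np.hstack([c(im[220:300,310:410,::-1]),c(im2[215:295,275:375,::-1])]))
E
```

```text
time: 4.07
tool_pos: [462.4, -53.1, 138.6]
tcp_rot: [3.141, -0.0, 0.523]
contact_force: [0.8, -0.2, -0.1]
grip_width: 0.7
finger_force: 0.0
time: 4.48
tool_pos: [469.8, -56.4, 138.7]
tcp_rot: [3.141, -0.001, 0.313]
contact_force: [0.6, 0.1, -0.0]
grip_width: 0.3
finger_force: 0.0
[ 3.14 -0.    0.32] face 18.109909903792094 r 35.67473770120378 ang-42.2 17.441401439043013
```

View pics/c3.png

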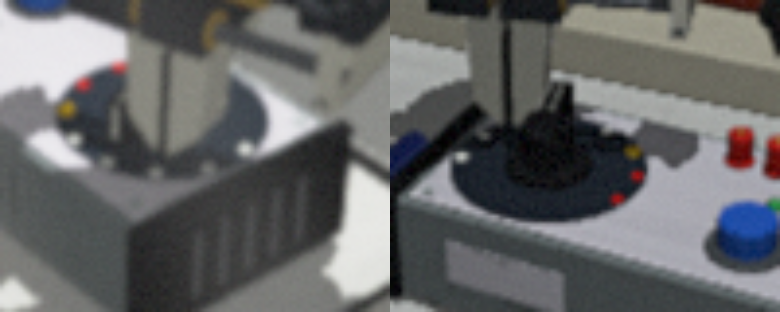

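The pointer is ahead of the finger, aiming at the fourth dot (about +16°). Continue over the next click.

```bash
python3 -m creep '0.00163 -0.001 0 0 0 -0.0524 0;0.00158 -0.0011 0 0 0 -0.0524 0;0.0015 -0.00116 0 0 0 -0.0524 0;0.00146 -0.00124 0 0 0 -0.0524 0;0.0014 -0.0013 0 0 0 -0.0524 0;0.0013 -0.0014 0 0 0 -0.0524 0;0.00125 -0.00145 0 0 0 -0.0524 0;0.00117 -0.0015 0 0 0 -0.0524 0'
python3 -m creep '0.0011 -0.00157 0 0 0 -0.0524 0;0.001 -0.00163 0 0 0 -0.0524 0;0 0 0 0 0 0 0'
python3 - <<'E'
from h import *
im=viewer.capture('side'); cv2.imwrite('pics/s6.png',im[...,::-1]); im2=viewer.capture('scene');cv2.imwrite('pics/sc6.png',im2[...,::-1])
A=np.array([451.3,-87.])
o=readout.get_obs(); p=o['tool_pos'][:2]-A; print('face',np.degrees(o['tcp_rot'][2]),'r',np.hypot(*p),'ang-42.2',np.degrees(np.arctan2(p[1],p[0]))-42.2)
c=lambda a:cv2.resize(a,(390,312))
cv2.imwrite('pics/c4.png',np.hstack([c(im[220:300,310:410,::-1]),c(im2[215:295,275:375,::-1])]))
E
```

```text
time: 5.25
tool_pos: [480.5, -66.3, 138.4]
tcp_rot: [3.141, -0.0, -0.106]
contact_force: [-0.2, 0.6, 0.7]
grip_width: 0.7
finger_force: 0.0
time: 5.5
tool_pos: [482.8, -69.7, 138.4]
tcp_rot: [3.141, -0.0, -0.211]
contact_force: [-0.4, -0.7, -1.5]
grip_width: 0.9
finger_force: 0.0
face -11.911273926028157 r 35.826639308439475 ang-42.2 -12.913555580326353
```

View pics/c4.png

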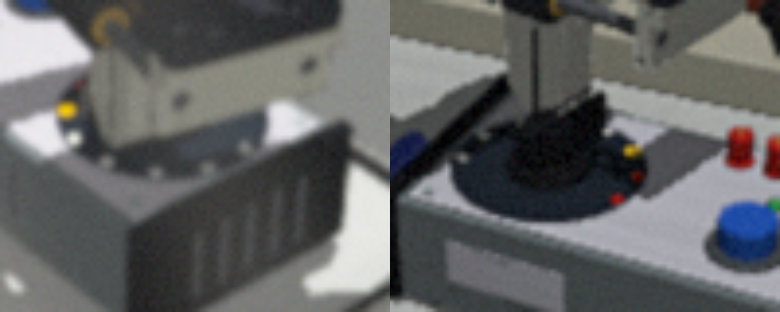

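The pointer is now in the fifth click (just before yellow), finger touching. Last click: slow push to a face angle of about −34°.

```bash
python3 -m creep '0.0009 -0.00168 0 0 0 -0.0524 0;0.0008 -0.0017 0 0 0 -0.0524 0;0.00074 -0.00176 0 0 0 -0.0524 0;0.00064 -0.0018 0 0 0 -0.0524 0;0.0003 -0.0009 0 0 0 -0.0262 0;0.0003 -0.0009 0 0 0 -0.0262 0;0.00023 -0.0009 0 0 0 -0.0262 0;0.00023 -0.0009 0 0 0 -0.0262 0'
python3 -m creep '0.0002 -0.00094 0 0 0 -0.0262 0;0.00017 -0.00094 0 0 0 -0.0262 0;0.00015 -0.00094 0 0 0 -0.0262 0;0 0 0 0 0 0 0;0 0 0 0 0 0 0'
python3 - <<'E'
from h import *
im=viewer.capture('side'); cv2.imwrite('pics/s7.png',im[...,::-1]); im2=viewer.capture('scene');cv2.imwrite('pics/sc7.png',im2[...,::-1])
A=np.array([451.3,-87.])
o=readout.get_obs(); p=o['tool_pos'][:2]-A; print('face',np.degrees(o['tcp_rot'][2]),'r',np.hypot(*p),'ang-42.2',np.degrees(np.arctan2(p[1],p[0]))-42.2)
c=lambda a:cv2.resize(a,(390,312))
cv2.imwrite('pics/c5.png',np.hstack([c(im[220:300,310:410,::-1]),c(im2[215:295,275:375,::-1])]))
E
```

```text
time: 6.27
tool_pos: [486.8, -80.1, 138.3]
tcp_rot: [3.141, -0.0, -0.526]
contact_force: [0.4, 0.1, -0.8]
grip_width: 0.7
finger_force: 0.0
time: 6.68
tool_pos: [487.3, -83.0, 138.2]
tcp_rot: [3.141, -0.0, -0.604]
contact_force: [-0.1, 0.3, 0.0]
grip_width: 0.5
finger_force: 0.0
face -34.57697663491743 r 36.243390761108394 ang-42.2 -35.62321561820797
```

View pics/c5.png

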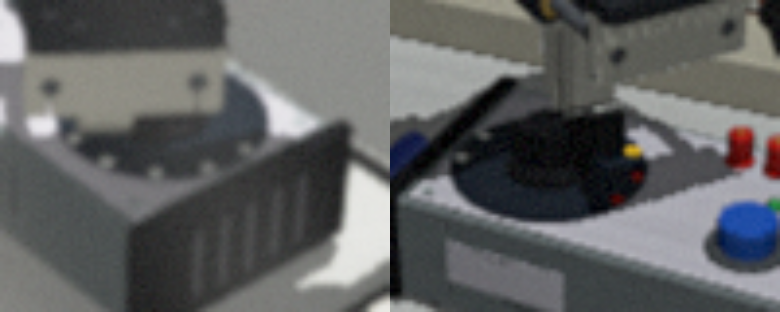

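The scene crop shows the pointer swung to the yellow dot (crop (632,150)), with no contact force left. Back off, lift, and go over the key with the tool turned to yaw 0, then look.

```bash
python3 -m creep '0.0022 0.0033 0 0 0 0 0;0.001 0.0015 0.005 0 0 0 0;0 0 0.015 0 0 0 0;0 0 0.02 0 0 0 0;0 0 0.02 0 0 0 0;0 0 0.015 0 0 0 0;0 0 0.005 0 0 0 0;0 0 0 0 0 0 0'
python3 -m creep '-0.0072 -0.0146 0 0 0 0.0754 0;-0.0072 -0.0146 0 0 0 0.0754 0;-0.0072 -0.0146 0 0 0 0.0754 0;-0.0072 -0.0146 0 0 0 0.0754 0;-0.0072 -0.0146 0 0 0 0.0754 0;-0.0072 -0.0146 0 0 0 0.0754 0;-0.0072 -0.0146 0 0 0 0.0754 0;-0.0072 -0.0146 0 0 0 0.0754 0'
python3 -m creep '0 0 0 0 0 0 0;0 0 0 0 0 0 0'
python3 - <<'E'
from h import *
print(viewer.camera_info('wrist'))
im=viewer.capture('wrist'); cv2.imwrite('pics/w8.png',im[...,::-1]);im2=viewer.capture('scene');cv2.imwrite('pics/sc8.png',im2[...,::-1]);im3=viewer.capture('side');cv2.imwrite('pics/s8.png',im3[...,::-1])
c=np.vstack([cv2.resize(x,(300,240)) for x in(im2[215:295,275:375,::-1],im3[220:300,310:410,::-1])])
cv2.imwrite('pics/c6.png',np.hstack([cv2.resize(im[...,::-1],(500,480),interpolation=cv2.INTER_AREA)[:, :],c]))
E
```

```text
time: 7.45
tool_pos: [491.2, -78.0, 219.6]
tcp_rot: [-3.141, -0.003, -0.603]
contact_force: [0.2, -0.2, -0.9]
grip_width: 0.3
finger_force: 0.0
time: 8.12
tool_pos: [432.1, -195.2, 217.0]
tcp_rot: [-3.14, 0.002, 0.003]
contact_force: [0.4, 0.2, 0.5]
grip_width: 0.3
finger_force: 0.0
time: 8.28
tool_pos: [432.5, -194.9, 217.3]
tcp_rot: [-3.14, 0.001, -0.004]
contact_force: [0.3, -0.1, -0.7]
grip_width: 0.3
finger_force: 0.0
{'fx': 415.8399497360464, 'fy': 415.8399497360464, 'cx': 318.60128222832793, 'cy': 242.99922516729185, 'origin': array([ 510.17, -196.21,  309.74]), 'rotation': array([-0.29,  0.  , -1.57])}
```

View pics/c6.png

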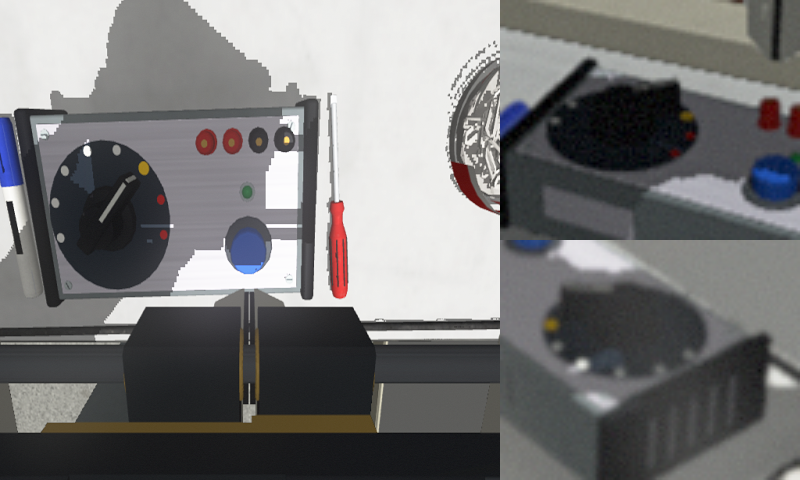

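The wrist view shows the pointer's white line aimed exactly at the yellow dot (full frame ~(184,168)), the key at ~(317,250), and pen, screwdriver and unit undisturbed.

Run:
```python
from h import *
i=viewer.camera_info('wrist'); im=cv2.imread('pics/w8.png')[...,::-1].copy(); h=hsv(im)
for n,a,b,z in(('key',(100,110,50),(125,255,255),77),('yel',(20,110,100),(35,255,255),60),('green',(60,90,40),(90,255,255),66)):
    m=cv2.inRange(h,a,b); m[300:]=0; m[:100]=0; m[:,:100]=0
    for c,s in blobs(m,12,3000):
        q=[(s[0]+s[2]/2,s[1]),(s[0]+s[2]/2,s[1]+s[3]),(s[0],c[1]),(s[0]+s[2],c[1])]
        print(n,c,s,plane(i,c,z)[0,:2],plane(i,q,z)[:,:2].tolist())
g=im.min(2);m=np.zeros_like(g);m[140:250,60:170]=1
P=np.array([plane(i,c,60)[0,:2] for c,s in blobs((g>120)&(m>0),15,150)]);P=P[abs(np.hypot(*(P-[451.3,-87]).T)-43)<6]
f=least_squares(lambda q:np.hypot(*(P-q).T)-43,[451,-87]); an=np.degrees(np.arctan2(*(P-f.x).T[::-1])); print(f.x,f.fun,an)
t=np.radians(1.2);print('key pred',f.x+np.array([[np.cos(t),-np.sin(t)],[np.sin(t),np.cos(t)]])@[-20,-108])
```

```text
key [317.24 252.44] [ 296  231   44   43 1476] [ 434.9 -194. ] [[447.98560389391355, -194.45618024137787], [421.32042840550787, -194.45205479387465], [434.88643016074025, -181.47908353211426], [434.9058017899691, -207.42706950530027]]
yel [366.56 139.5 ] [364 137   6   6  32] [ 498.8  -222.81] [[500.22136569611985, -223.0140418932941], [496.8113468194803, -223.12896376111215], [498.8032804406499, -221.30821379929478], [498.80444453428515, -224.81537648242391]]
yel [261.65 143.2 ] [259 140   6   7  20] [ 496.68 -161.38] [[498.4993005984313, -161.65291229111776], [494.50060384885523, -161.4975209729256], [496.67539477735284, -159.82279994774666], [496.67660690607397, -163.34127902546467]]
yel [183.49 167.77] [177 161  14  14 150] [ 482.39 -114.2 ] [[486.36998909790714, -114.87444229085993], [478.0994451938923, -114.10697143953305], [482.3905618013838, -110.32898120842403], [482.3941506843352, -118.68148074833407]]
green [315.77 191.24] [311 186  12  12  92] [ 469.36 -193.11] [[472.46735005180585, -193.83918734416878], [465.3189225254521, -193.8331414651229], [469.35924085437097, -190.2889773560593], [469.3628861095741, -197.38398894310902]]
[452.98 -85.66] [ 4.22 -1.44 -1.98 -0.49  0.58  1.4 ] [-20.9   18.53 -12.67  48.94  78.83 108.1 ]
key pred [ 435.24 -194.05]
```

```bash
python3 -m creep '0.0022 0.0006 -0.01 0 0 0 0;0 0 -0.015 0 0 0 0;0 0 -0.015 0 0 0 0;0 0 -0.012 0 0 0 0;0 0 -0.01 0 0 0 0;0 0 -0.006 0 0 0 0;0 0 -0.003 0 0 0 0;0 0 0 0 0 0 0'
python3 -m creep '0 0 -0.001 0 0 0 0;0 0 -0.001 0 0 0 0;0 0 -0.001 0 0 0 0;0 0 -0.001 0 0 0 0;0 0 0 0 0 0 0'
python3 -m creep '0 0 -0.001 0 0 0 0;0 0 -0.001 0 0 0 0;0 0 0 0 0 0 0'
python3 -m creep '0 0 -0.001 0 0 0 0;0 0 -0.001 0 0 0 0;0 0 0 0 0 0 0'
```

```text
time: 9.1
tool_pos: [435.1, -193.8, 146.5]
tcp_rot: [-3.141, 0.001, -0.0]
contact_force: [-0.4, 0.0, 0.2]
grip_width: 0.3
finger_force: 0.0
time: 9.52
tool_pos: [435.1, -194.3, 143.3]
tcp_rot: [3.141, -0.0, -0.001]
contact_force: [-0.2, 0.6, -0.4]
grip_width: 0.1
finger_force: 0.0
time: 9.77
tool_pos: [435.2, -194.3, 141.3]
tcp_rot: [3.141, -0.0, -0.001]
contact_force: [-0.1, 1.1, 3.2]
grip_width: 0.6
finger_force: 1.5
time: 10.02
tool_pos: [435.2, -194.3, 139.2]
tcp_rot: [3.141, -0.0, -0.001]
contact_force: [-0.4, 0.1, 3.6]
grip_width: 0.6
finger_force: 2.0
```

```bash
python3 -m creep '0 0 -0.001 0 0 0 0;0 0 -0.0005 0 0 0 0;0 0 0 0 0 0 0'
python3 -m creep '0 0 -0.0005 0 0 0 0;0 0 0 0 0 0 0;0 0 0 0 0 0 0'
python3 -m creep '0 0 -0.0005 0 0 0 0;0 0 0 0 0 0 0;0 0 0 0 0 0 0'
```

```text
time: 10.27
tool_pos: [435.2, -194.3, 137.8]
tcp_rot: [3.141, -0.0, -0.001]
contact_force: [-0.3, 0.8, 4.5]
grip_width: 0.6
finger_force: 2.3
time: 10.52
tool_pos: [435.2, -194.3, 137.3]
tcp_rot: [3.141, -0.0, -0.001]
contact_force: [-1.0, 0.7, 4.8]
grip_width: 0.4
finger_force: 2.4
time: 10.77
tool_pos: [435.2, -194.3, 137.2]
tcp_rot: [3.141, -0.0, -0.001]
contact_force: [-1.8, 1.2, 8.4]
grip_width: 0.6
finger_force: 4.4
```

The key has bottomed: travel stopped and the force jumped. I've already viewed 11 pictures, one over the limit of 10, so I'll view no more. The last check on the selector and the bystanders will be numeric.

```bash
python3 -m creep '0 0 -0.0003 0 0 0 0;0 0 0 0 0 0 0;0 0 0 0 0 0 0;0 0 0 0 0 0 0'
python3 - <<'E'
from h import *
i=viewer.camera_info('wrist'); im=viewer.capture('wrist'); h=hsv(im)
m=cv2.inRange(h,(20,110,90),(35,255,255)); m[:,350:]=0; m[400:]=0
Y=[plane(i,c,60)[0,:2] for c,s in blobs(m,30,500)]; print('yellow',Y)
g=im.min(2)
for c,s in blobs(g>110,40,900):
    p=plane(i,c,88)[0,:2]
    if np.hypot(*(p-[451.3,-87]))<32 and max(s[2:4])>20: 
        l=cv2.connectedComponents((g>110).astype(np.uint8))[1]; ys,xs=np.where(l==l[tuple(np.argwhere(g>110)[np.argmin(np.hypot(*(np.argwhere(g>110)-c[::-1]).T))])])
        q=plane(i,np.c_[xs,ys],88)[:,:2]; v=np.linalg.svd(q-q.mean(0),full_matrices=False)[2][0]
        print('line',p,s,np.degrees(np.arctan2(v[1],v[0])))
a=cv2.imread('pics/sc8.png')[...,::-1]; b=viewer.capture('scene')
print('scene diff selector',cv2.absdiff(a,b)[228:268,290:345].mean(),'screwdriver',cv2.absdiff(a,b)[290:345,398:425].mean())
o=readout.get_obs(); print(o['time'],o['contact_force'],o['tool_pos'])
E
```

```text
time: 11.1
tool_pos: [435.2, -194.3, 137.1]
tcp_rot: [3.141, -0.0, -0.001]
contact_force: [-2.3, 1.2, 11.1]
grip_width: 0.2
finger_force: 5.7
yellow [array([ 481.85, -115.11]), array([ 401.82, -200.07]), array([ 401.39, -190.36])]
line [ 466.78 -100.96] [ 31 224  49  58 509] 136.52418002122883
scene diff selector 11.496818181818181 screwdriver 15.078338945005612
11.2 [-2.24  1.08 11.47] [ 435.21 -194.33  137.13]
```

The pointer line reads −43.5° against −43.8° expected for the yellow dot. The unit hasn't moved, and the key is held at 11 N.

```bash
python3 -c "
from plant import order
print(order.close_job())"
```

```text
the job is handed in; nothing more can be done
None
```

The selector rests in the yellow-dot click, the blue test key is held fully down at about 11 N, and the job was handed in at 11.2 s; I viewed 11 pictures, one over the limit of 10.

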